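# Roll a shaft blank into the V-rest of a hardness-testing bench

### The arm

A 6-joint arm with a two-finger parallel gripper is mounted at the origin on the work surface. World frame = base frame: x ahead of the robot, y to its left, z up, the work surface at z = 0. Lengths are in m, angles in rad, forces in N, time in s.
With the tool pointing down it reaches from about 0.25 to 0.8 m from the base axis. Payload 8.5 kg.
Tool frame: the origin (TCP) lies at the very end of the fingers, on their centre line; the grasp point (between the pads) lies behind it (robot.grip_depth is the z of the grasp point in the tool frame, in m); z points along the fingers, y is the line along which they close (so a half turn about z gives the same grasp; the last joint's range is limited). The gripper opens to 85 mm and grips with 20 to 120 N. Pads are 22 mm wide; open, the fingers measure 114 mm over their backs; the gripper's body (76 mm by 85 mm) begins 54 mm behind the grasp point. The pads swing forward as they close: fully open they stand 13 mm farther back than shut.
Start: joints at [-1.164, 0.238, -0.013, 1.319, 0, 1.571], TCP at [0.208, -0.482, 0.231] pointing down, gripper open.
Joint ranges: [-2.66, 2.66], [-1.03, 1.9], [-1.14, 1.46], [-1.82, 2.27], [-1.45, 1.34], [-3.14, 3.14]. Speed limits (rad/s): [2.22, 2.22, 2.79, 3.14, 3.14, 3.14].

### API

Orientations are given as a unit quaternion [x, y, z, w].
In Python, from rig import robot gives the robot as it stands.
- The arm moves only by the shell command python3 -m crank 'ROWS'. ROWS is JSON, one flat list of numbers, 5 for each row, row after row: the shift along the tool's x, y, z in units of 40 mm (1.0 is 40 mm), then the turn about the tool's z in units of 6 degrees (1.0 is 6 degrees), then the closure, from -1 (fully open) to 1 (shut). A call has 1 to 5 rows; each row shifts and turns the commanded pose from where the row before left it, along the tool's axes as they then stand; what a row does not reach is not made up. A row lasts 1/12 s, in which the tool goes at most 41.7 mm and 7.16 degrees, less where a joint would pass 70% of its speed; a pose out of reach is approached as far as the arm can. A call is refused whole if a number of a shift passes 1 or a number of a turn 1, either way. A call with a gripper value outside its range is refused whole. The fingers move at their own pace and stop on an object; the grip force is fixed at half the most. Time passes only in rows, so rows that do not move let the fingers close. It gives the time, the measured TCP pose, the force, the opening and the grip force at its end, in the units of the state.
- robot.get_obs(): the state, without advancing time (a new reading comes with each control period).
- robot.get_image(name): name is "scene" or "top" or "wrist"; returns the picture (480x640x3 uint8, blue, green, red); there is no depth.
- robot.get_calibration(name): a dict with "fx", "fy", "cx", "cy" (pixels), "T" (4x4, takes a point from camera to world coordinates); the wrist camera has in their place "tool_from_camera" (4x4, takes a point from camera to tool coordinates, whose origin is the TCP and whose axes are the flange's). Camera axes: x right, y down, z forward; pixel columns grow to the right and rows downward; lengths in m; the calibration is good to about 2 mm. A picture is of the moment at which its call begins: read the wrist's pose just before it. get_calibration takes no time and is no camera call.
- robot.sign_off(): hands the job in; it is judged then, once.
The state is a dict: "t": time; "joint_positions": joint angles; "qvel": joint speeds; "tau": joint torques, N m; "tool_pos": TCP position; "eef_rot": TCP orientation; "force": force on the tool from outside, world axes, zero at the start; "torque": the same for the moment, N m; "opening": finger opening in m; "grasp_force": force on a finger pad.
Only numpy, scipy, OpenCV 4.12 (cv2) and the standard library are available. Lean on these libraries where they do the work, as an engineer would, in place of code of your own. Each camera call takes 0.05 s, during which the arm holds its last target. There are 200 camera calls.

### The job

By pushing with the fingertips, roll the round steel bar along the bench, up the ramp and into the groove of the V-rest, then push it endwise along the groove until its end rests against the red stop. Do not pick the bar up, leave everything else on the bench where it stands, and finish with the hand clear and the bar at rest.

Things in the scene. Friction and masses are not known exactly. Their poses are not given: they have to be found in the camera images.
- bar: loose round steel bar, 28 mm diameter, 110 mm long, about 0.5 kg, ends banded yellow, lying on the ramp side of the V-rest up to 0.15 rad out of line with the groove. Origin at the middle of its axis (14 mm above the bench at the start); x runs along the bar, y and z turn as it rolls. Ground smooth and oiled (friction about 0.35), it rolls easily and rolls back down the ramp.
- v_rest: V-rest fixed to the bench: grey ramp, 90 degree groove, blue back, red stop, 180 mm long. Origin on the bench surface below the groove's bottom line. x along the groove towards the stop, y the way the bar must roll into it, z up. Back block 30 mm high to y = +54 mm. Ramp and groove run from x = -100 mm (open end) to +80 mm (stop).
- groove (a point): the point on a seated bar's axis straight above the V-rest's origin, 22.8 mm above the bench; axes as the V-rest's. The groove's bottom line is 3 mm above the bench; the near flank rises to the lip, the far one to 33 mm high at y = +30 mm. A bar seated against the stop has its middle at x = +25 mm here.
- ramp_foot (a point): a point of the ramp's foot line, level with the bench, 92 mm before the groove (y = -92 mm); axes as the V-rest's. The ramp is plain, as long as the groove, and climbs evenly to the lip of the groove, 15 mm high at y = -12 mm.
- stop_face (a point): the point of the red stop's face that a seated bar's end centre touches: 80 mm from the groove point along x, same height, axes as the V-rest's. The stop is 10 mm thick, 46 mm high, and spans y = -16 to +54 mm.
- brass_slug: upright brass cylinder, 30 mm across, 45 mm tall, standing beyond one end of the rolling lane; origin at the centre of its underside; loose, to be left alone
- copper_slug: upright copper cylinder, 32 mm across, 38 mm tall, standing on the robot's side of the V-rest; origin at the centre of its underside; loose, to be left alone
- mount: flat green disc, 40 mm across, 18 mm tall, behind the V-rest's high side; origin at the centre of its underside; loose, to be left alone
- bottle: blue jar with white cap, 56 mm across, 100 mm tall, to the right; origin at the centre of its underside; loose, to be left alone
- beaker: glass cup, 70 mm across, 80 mm tall, to the left; origin at the centre of its underside; loose, to be left alone
- driver: screwdriver lying on the bench, 160 mm long, near right; origin under about its middle; loose, to be left alone
- test_block: flat square steel block, 60 x 60 x 12 mm, to the left; origin at the centre of its underside; loose, to be left alone

How it is judged:
On the way, in this order (a step that is already met when the one before it is completed fails the run):
1. the bar is rolling: it has turned about its own axis by 1 rad or more while still outside the groove (angle between bar's own z axis and vertical above 1 rad and y of bar in the frame of groove below -0.015 m).
2. the bar lies in the groove (y of bar in the frame of groove between -0.004 and 0.004 m and z of bar in the frame of groove between -0.004 and 0.004 m and angle between the x axis of bar and the x axis of v_rest, either way round below 0.06 rad), for 0.2 s.
At the end, for the whole second after the job is handed in: The bar lies at rest in the groove (axis within 4 mm of the seated line in y and z, within 0.06 rad of the groove's direction) with its end against the red stop (gap under 4 mm) (all of step 2 and x of bar in the frame of groove between 0.021 and 0.028 m and linear speed of bar below 0.01 m/s and angular speed of bar below 0.2 rad/s); the robot touches nothing.
It fails at once if the bar is lifted: its middle rises 8 mm or more off the bench before the ramp, or above 38 mm over the bench anywhere (rolling over the lip takes it to 29 mm) (height (world z) of bar above 0.038 m or (height (world z) of bar above 0.022 m and y of bar in the frame of groove below -0.12 m)).
It fails at once if another thing on the bench is moved by more than 20 mm (distance of any of brass_slug, copper_slug, mount, bottle, beaker, driver, test_block from where it was at the start of the episode above 0.02 m).
It also fails if it takes over 48 s, if anything falls off the work surface, if the arm or the gripper's body presses on something with over 40 N, if the wrist force passes 120 N, or if a joint passes its speed limit or range.

## Working session

There is one attempt and no reset: what is moved stays moved. The work goes in short steps, Python scripts to look and compute and a shell command to move; the robot and the scene stay as the last step left them, time stands still between calls to the robot, and variables do not carry over. Pictures are saved under pics/ and viewed, at most 12 in all, crops included, and the job is handed in when it is done.

```bash
mkdir -p pics; ls; python3 - <<'E'
from rig import robot
import cv2
for n in("top","scene"):
    im=robot.get_image(n); cv2.imwrite(f"pics/{n}0.png",im)
    c=robot.get_calibration(n); print(n,c)
print(robot.get_obs(), robot.grip_depth); print(robot.get_calibration("wrist"))
E
```

```text
pics
top {'fx': 472.4443006650938, 'fy': 472.4443006650938, 'cx': 311.5877568808654, 'cy': 238.45312880968797, 'T': array([[-0.02184725, -0.98588593,  0.16598682,  0.36020496],
       [-0.99944028,  0.01732996, -0.02861468,  0.03528941],
       [ 0.02533427, -0.16651907, -0.98571272,  1.09559576],
       [ 0.        ,  0.        ,  0.        ,  1.        ]])}
scene {'fx': 482.2219141393444, 'fy': 482.2219141393444, 'cx': 317.3038649578562, 'cy': 241.14502681920808, 'T': array([[-0.67098543,  0.4860698 , -0.55992384,  1.33173367],
       [ 0.74132994,  0.45448542, -0.49383492,  0.69478976],
       [ 0.01443897, -0.74644434, -0.66529119,  0.99761273],
       [ 0.        ,  0.        ,  0.        ,  1.        ]])}
{'t': 0.1, 'joint_positions': array([-1.16402741e+00,  2.38717597e-01, -1.41488429e-02,  1.31920469e+00,
       -1.95722431e-05,  1.57080278e+00]), 'qvel': array([ 1.29621757e-03, -1.68867642e-03,  1.63368905e-03, -8.89254343e-05,
       -3.95511677e-04,  1.98838237e-04]), 'tau': array([ 1.83826313e-05, -5.39721107e+01,  3.46998632e+01,  1.34136024e-02,
       -2.61479346e-05,  3.15513614e-05]), 'tool_pos': array([ 0.207563  , -0.48182889,  0.23075181]), 'eef_rot': array([ 9.79389030e-01,  2.01981984e-01, -1.38332591e-04, -6.22289138e-04]), 'force': array([ 0.04667233, -0.74591724, -0.37590433]), 'torque': array([0.04066177, 0.01583039, 0.05708522]), 'grasp_force': 0.0, 'opening': 0.08525673698626708} -0.0187
{'fx': 357.69411365130037, 'fy': 357.69411365130037, 'cx': 318.9515872035691, 'cy': 242.1158908424662, 'tool_from_camera': array([[ 4.96723857e-04, -9.60460808e-01, -2.78414781e-01,
         7.06320688e-02],
       [ 9.99999861e-01,  4.27281014e-04,  3.10102502e-04,
        -2.85063549e-04],
       [-1.78879949e-04, -2.78414897e-01,  9.60460886e-01,
        -1.42018203e-01],
       [ 0.00000000e+00,  0.00000000e+00,  0.00000000e+00,
         1.00000000e+00]])}
```

View pics/top0.png

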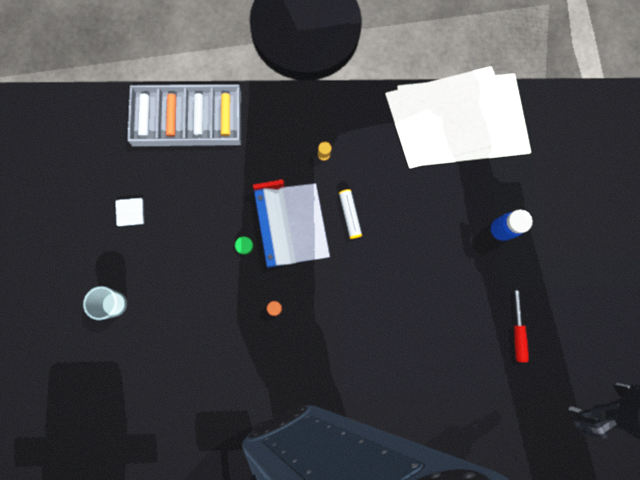

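View pics/scene0.png

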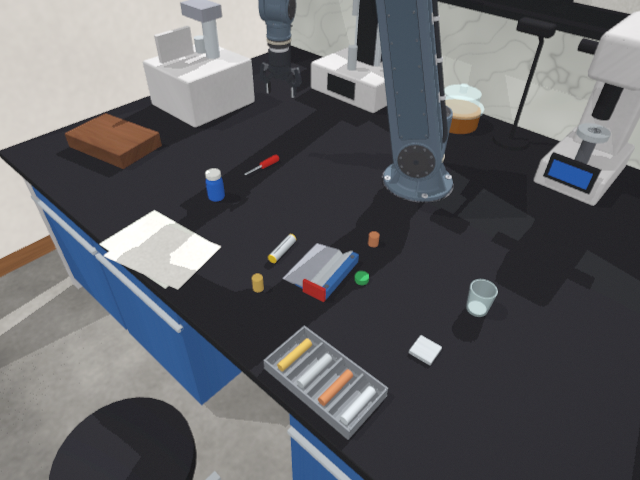

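```bash
cat > h.py <<'E'
import numpy as np,cv2
from rig import robot
def ray(n,uv,z):
    c=robot.get_calibration(n);T=c["T"]
    d=T[:3,:3]@[(uv[0]-c["cx"])/c["fx"],(uv[1]-c["cy"])/c["fy"],1]
    return T[:3,3]+d*(z-T[2,3])/d[2]
def proj(n,p):
    c=robot.get_calibration(n);T=c["T"];q=T[:3,:3].T@(np.array(p)-T[:3,3])
    return q[0]/q[2]*c["fx"]+c["cx"],q[1]/q[2]*c["fy"]+c["cy"]
E
python3 - <<'E'
import cv2,numpy as np
a=cv2.imread("pics/top0.png")[135:285,230:380]
cv2.imwrite("pics/crop0.png",cv2.resize(a,(600,600),interpolation=cv2.INTER_CUBIC))
E
```

```text
(no output)
```

View pics/crop0.png

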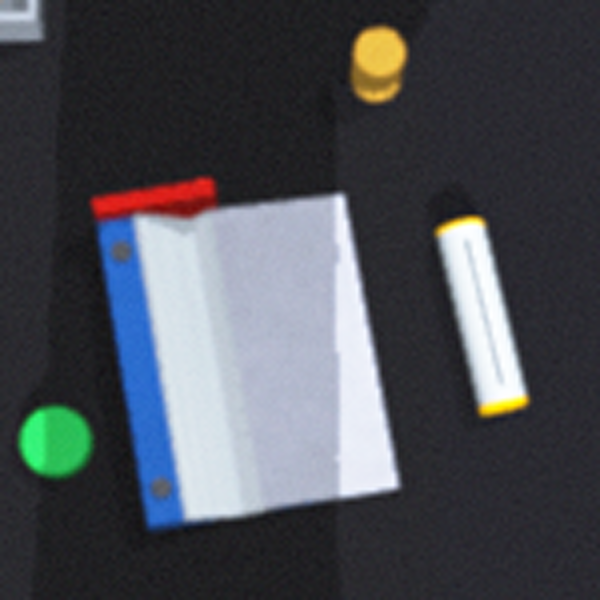

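The crop (4×, offset 230,135) shows the ramp foot corners at (345,194) and (399,488), and the blue block's open-end corners at (150,528) and (185,521). The red stop is at the far end. The bar runs from about (460,220) to (503,410), and the brass slug's top is at (380,48).

```bash
cat >> h.py <<'E'
def bar(n="top",z=.014,roi=(300,120,420,300),im=None):
    im=robot.get_image(n) if im is None else im
    return im
E
python3 - <<'E'
from h import *
f=lambda c:(230+(c[0]+.5)/4-.5,135+(c[1]+.5)/4-.5)
A=ray("top",f((345,194)),0);B=ray("top",f((399,488)),0)
C=ray("top",f((150,528)),.03);D=ray("top",f((185,521)),.03);E_=ray("top",f((99,222)),.03)
print("foot",A,B,np.linalg.norm(A-B));print(C,D,E_)
ax=(A-B)/np.linalg.norm(A-B);print("yaw foot",np.arctan2(ax[1],ax[0]),"blue",np.arctan2(*(E_-C)[1::-1]),np.linalg.norm(E_-C),"end",np.arctan2(*(C-B)[1::-1])-np.pi/2, np.linalg.norm((C-B)[:2]))
yaw=np.mean([np.arctan2(ax[1],ax[0]),np.arctan2(*(E_-C)[1::-1]),np.arctan2(*(C-B)[1::-1])-np.pi/2])
R=np.array([[np.cos(yaw),-np.sin(yaw)],[np.sin(yaw),np.cos(yaw)]])
os=[P[:2]-R@np.array(l) for P,l in((A,(.08,-.092)),(B,(-.1,-.092)),(C,(-.1,.054)),(D,(-.1,.03)),(E_,(.08,.054)))]
print("yaw",yaw,"origins",np.round(os,4)); o=np.mean(os,0);print(o)
np.save("v.npy",[*o,yaw])
im=cv2.imread("pics/top0.png")
m=(im.max(2)>120).astype(np.uint8);m[:,:334]=0;m[:,375:]=0;m[:165]=0;m[260:]=0
r=cv2.minAreaRect(cv2.findNonZero(m));b=cv2.boxPoints(r);print(r)
W=np.array([ray("top",p,.014) for p in b]);print(W)
c=W.mean(0)[:2];print("bar v frame",R.T@(c-o),c)
e=[np.linalg.norm(W[1]-W[0]),np.linalg.norm(W[2]-W[1])];print(e)
d=W[1]-W[0] if e[0]>e[1] else W[2]-W[1];print("bar yaw",np.arctan(d[1]/d[0]))
for nm,uv,z in(("brass",f((380,48)),.045),("copper",(274,308),.038),("mount",f((56,441)),.018)):
    p=ray("top",uv,z);print(nm,p,R.T@(p[:2]-o))
E
```

```text
foot [ 0.67918819 -0.00975304  0.        ] [ 0.50085536 -0.03719635  0.        ] 0.18043206541049261
[0.4768563  0.10626837 0.03      ] [0.48045423 0.08649201 0.03      ] [0.65571347 0.13468788 0.03      ]
yaw foot 0.15269036654963397 blue 0.15757764771161592 0.18110095593411993 end 0.1657473388188495 0.14545817609249048
yaw 0.15867178436003312 origins [[0.5857 0.0685]
 [0.5851 0.0694]
 [0.5841 0.0687]
 [0.5839 0.0727]
 [0.5853 0.0687]]
[0.58480811 0.06960839]
((350.1123962402344, 213.3510284423828), (49.73887634277344, 12.395326614379883), 76.32869720458984)
[[ 0.65592528 -0.06163202  0.014     ]
 [ 0.6626623  -0.09045585  0.014     ]
 [ 0.54594848 -0.11379025  0.014     ]
 [ 0.53952291 -0.08540721  0.014     ]]
bar v frame [-0.00887192 -0.15801285] [ 0.60101474 -0.08782133]
[np.float64(0.029600682106883214), np.float64(0.11902357383838653)]
bar yaw 0.19732659958851523
brass [ 0.75392022 -0.03039759  0.045     ] [ 0.1511861  -0.12547057]
copper [0.38381358 0.09113645 0.038     ] [-0.19506806  0.05301613]
mount [0.5294355  0.16068809 0.018     ] [-0.04028581  0.09868481]
```

Consistency checks pass: foot line 180 mm, bar about 28 mm × 110 mm, and the V-rest origin agrees across four corners at (0.585, 0.069) with yaw 0.157. Next I move behind the bar at height.

```bash
python3 -m crank '[0.84,-0.25,0,0,-0.4,0.84,-0.25,0,0,-0.4,0.84,-0.25,0,0,-0.4,0.84,-0.25,0,0,-0.4,0.84,-0.25,0,0,-0.4]'
python3 -m crank '[0.84,-0.25,0,0,-0.4,0.84,-0.25,0,0,-0.4,0.84,-0.25,0,0,-0.4,0.84,-0.25,0,0,-0.4,0.84,-0.25,0,0,-0.4]'
python3 -m crank '[0.84,-0.25,0,0,-0.4,0.84,-0.25,0,0,-0.4,0.84,-0.25,0,0,-0.4,0.84,-0.25,0,0,-0.4,0.84,-0.25,0,0,-0.4]'
python3 -m crank '[0,0,0,-1,-0.4,0,0,0,-1,-0.4,0,0,0,-1,-0.4,0,0,0,-1,-0.4,0,0,0,-1,-0.4]'
python3 -m crank '[0,0,0,-1,-0.4,0,0,0,-1,-0.4,0,0,0,-1,-0.4,0,0,0,-1,-0.4,0,0,0,-1,-0.4]'
python3 -m crank '[0,0,0,-1,-0.4,0,0,0,-1,-0.4,0,0,0,-0.6,-0.4,0,0,0,0,-0.4,0,0,0,0,-0.4]'
cat >> h.py <<'E'
from scipy.spatial.transform import Rotation
O=np.array([.585,.0688]);Y=.157
RV=np.array([[np.cos(Y),-np.sin(Y)],[np.sin(Y),np.cos(Y)]])
def st():
    o=robot.get_obs();M=Rotation.from_quat(o["eef_rot"]).as_matrix()
    print("t",round(o["t"],2),"tcp",np.round(o["tool_pos"],4),"v",np.round(RV.T@(o["tool_pos"][:2]-O),4),"yawx",round(np.arctan2(M[1,0],M[0,0]),4),"open",round(o["opening"],4),"F in v",np.round(RV.T@o["force"][:2],1),np.round(o["force"][2],1),np.round(M[2],3))
E
python3 -c "
from h import *;st()
im=robot.get_image('top');cv2.imwrite('pics/t1.png',im[100:340,200:440])"
```

```text
t: 0.52
tool_pos: [0.343, -0.3684, 0.231]
eef_rot: [0.979, 0.202, -0.0, -0.0]
force: [-0.7, -0.5, 0.1]
opening: 0.06
grasp_force: 0.0
t: 0.93
tool_pos: [0.4777, -0.2559, 0.231]
eef_rot: [0.979, 0.202, -0.0, -0.0]
force: [0.5, -0.4, 0.2]
opening: 0.0601
grasp_force: 0.0
t: 1.35
tool_pos: [0.6122, -0.1435, 0.2309]
eef_rot: [0.979, 0.202, -0.0, -0.0]
force: [1.3, -0.1, 0.4]
opening: 0.0596
grasp_force: 0.0
t: 1.77
tool_pos: [0.6111, -0.1447, 0.2307]
eef_rot: [0.892, 0.451, -0.0, -0.0]
force: [-0.4, -0.4, 0.4]
opening: 0.0598
grasp_force: 0.0
t: 2.18
tool_pos: [0.6111, -0.1449, 0.2308]
eef_rot: [0.745, 0.667, -0.0, -0.0]
force: [0.2, 0.7, -0.5]
opening: 0.0599
grasp_force: 0.0
t: 2.6
tool_pos: [0.6111, -0.1449, 0.2309]
eef_rot: [0.651, 0.759, -0.0, -0.0]
force: [0.5, 0.2, 0.4]
opening: 0.0597
grasp_force: 0.0
t 2.6 tcp [ 0.6111 -0.1449  0.2309] v [-0.0076 -0.2152] yawx 1.724 open 0.0597 F in v [0.6 0.1] 0.4 [ 0.    -0.001 -1.   ]
```

View pics/t1.png

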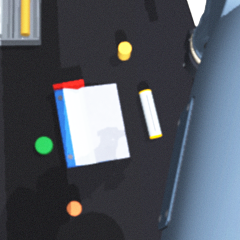

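```bash
python3 -m crank '[0,0,0.9,0,-0.4,0,0,0.9,0,-0.4,0,0,0.9,0,-0.4,0,0,0.9,0,-0.4,0,0,0.9,0,-0.4]' >/dev/null
python3 -m crank '[0,0,0.5,0,-0.4,0,0,0.3,0,-0.4,0,0,0.2,0,-0.4,0,0,0.15,0,-0.4,0,0,0,0,-0.4]'>/dev/null
python3 -c "
from h import *;st()
im=robot.get_image('wrist');cv2.imwrite('pics/w1.png',im)"
```

```text
t 3.48 tcp [ 0.6109 -0.1449  0.0046] v [-0.0078 -0.2151] yawx 1.7254 open 0.0598 F in v [-0.1 -0.3] -0.2 [ 0.    -0.001 -1.   ]
```

View pics/w1.png

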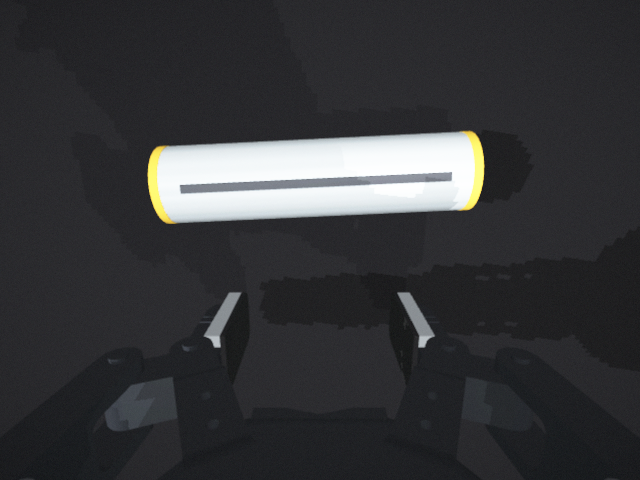

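The wrist view shows the bar centred at about column 317, and the pads at columns 240 and 400, both inside its length. The bar is slightly yawed. I start pushing.

```bash
python3 -m crank '[0.25,0,0,0,-0.4,0.25,0,0,0,-0.4,0.1,0,0,0,-0.4,0.1,0,0,0,-0.4,0.1,0,0,0,-0.4]' >/dev/null
python3 -m crank '[0.1,0,0,0,-0.4,0.1,0,0,0,-0.4,0.1,0,0,0,-0.4,0.1,0,0,0,-0.4,0.1,0,0,0,-0.4]'>/dev/null
python3 -m crank '[0.1,0,0,0,-0.4,0.1,0,0,0,-0.4,0.1,0,0,0,-0.4,0.1,0,0,0,-0.4,0.1,0,0,0,-0.4]'>/dev/null
cat >> h.py <<'E'
def wb(save=None):
    o=robot.get_obs();im=robot.get_image("wrist");c=robot.get_calibration("wrist")
    if save: cv2.imwrite(save,im)
    m=((im[...,1]>110)&(im[...,2]>im[...,0]+60)).astype(np.uint8)  # yellow bands
    n,l,s,ce=cv2.connectedComponentsWithStats(m)
    M=np.eye(4);M[:3,:3]=Rotation.from_quat(o["eef_rot"]).as_matrix();M[:3,3]=o["tool_pos"];T=M@c["tool_from_camera"]
    for i in sorted(range(1,n),key=lambda i:-s[i,4])[:2]:
        for z in(.014,.0228,.029):
            d=T[:3,:3]@[(ce[i][0]-c["cx"])/c["fx"],(ce[i][1]-c["cy"])/c["fy"],1]
            p=T[:3,3]+d*(z-T[2,3])/d[2];print(np.round(ce[i]),s[i,4],z,np.round(RV.T@(p[:2]-O),4))
E
python3 -c "
from h import *;st();wb('pics/w2.png')"
```

```text
t 4.78 tcp [ 0.6    -0.0734  0.0053] v [-0.0074 -0.1428] yawx 1.7263 open 0.0599 F in v [-0.   0.1] -0.2 [ 0. -0. -1.]
[316.  91.] 93157 0.014 [-0.0084 -0.0562]
[316.  91.] 93157 0.0228 [-0.0083 -0.0572]
[316.  91.] 93157 0.029 [-0.0083 -0.0579]
[310. 258.] 20279 0.014 [-0.0108 -0.117 ]
[310. 258.] 20279 0.0228 [-0.0106 -0.114 ]
[310. 258.] 20279 0.029 [-0.0104 -0.1119]
```

View pics/w2.png

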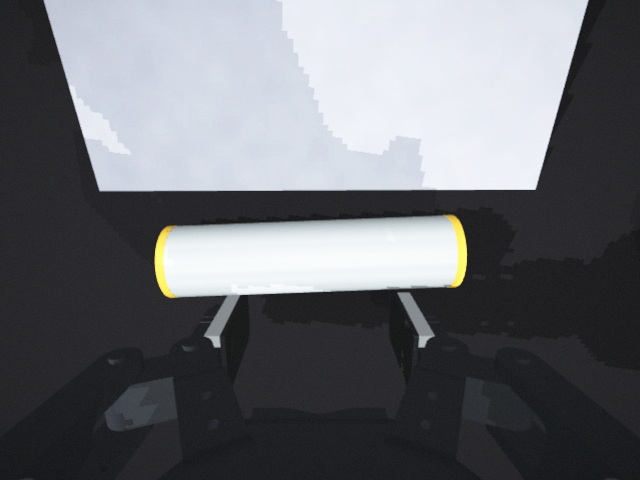

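```bash
sed -i 's/c=robot.get_calibration("wrist")$/c=robot.get_calibration("wrist");/; s/m=((im\[...,1\]>110)&(im\[...,2\]>im\[...,0\]+60))/j=im.astype(int);m=((j[...,1]>110)\&(j[...,2]>j[...,0]+60))/' h.py
python3 -m crank '[0.1,0,0,0,-0.4,0.1,0,0,0,-0.4,0.1,0,0,0,-0.4,0.1,0,0,0,-0.4,0.1,0,0,0,-0.4]' >/dev/null
python3 -m crank '[0.1,0,0,0,-0.4,0.1,0,0,0,-0.4,0.1,0,-0.02,0,-0.4,0.1,0,-0.02,0,-0.4,0.1,0,-0.02,0,-0.4]'>/dev/null
python3 -m crank '[0.1,0,-0.02,0,-0.4,0.1,0,-0.02,0,-0.4,0.1,0,-0.02,0,-0.4,0.1,0,-0.02,0,-0.4,0.1,0,-0.02,0,-0.4]'
python3 -c "
from h import *;st();wb('pics/w3.png')"
```

```text
t: 6.08
tool_pos: [0.5907, -0.0141, 0.0118]
eef_rot: [0.65, 0.76, 0.0, -0.0]
force: [0.3, -3.7, 2.5]
opening: 0.0599
grasp_force: 1.9
t 6.08 tcp [ 0.5907 -0.0141  0.0118] v [-0.0073 -0.0828] yawx 1.7262 open 0.0599 F in v [-0.3 -3.7] 2.5 [ 0. -0. -1.]
[623. 388.] 1049 0.014 [ 0.1328 -0.1225]
[623. 388.] 1049 0.0228 [ 0.124  -0.1155]
[623. 388.] 1049 0.029 [ 0.1177 -0.1106]
[453. 253.] 642 0.014 [ 0.0479 -0.0573]
[453. 253.] 642 0.0228 [ 0.0444 -0.0544]
[453. 253.] 642 0.029 [ 0.0419 -0.0524]
```

View pics/w3.png

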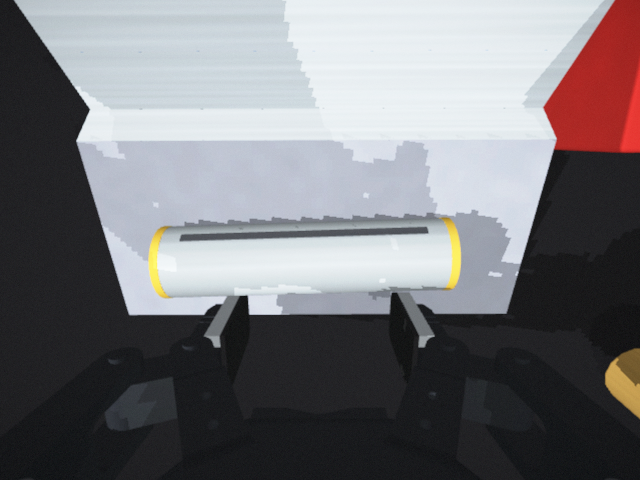

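The bar is on the ramp, at about y −55 mm, with both fingers behind it; the lip is ahead at image row 140. I continue.

```bash
python3 -m crank '[0.1,0,-0.016,0,-0.4,0.1,0,-0.016,0,-0.4,0.1,0,-0.016,0,-0.4,0.1,0,-0.016,0,-0.4,0.1,0,-0.016,0,-0.4]' 
python3 -m crank '[0.1,0,-0.016,0,-0.4,0.1,0,-0.016,0,-0.4,0.1,0,-0.016,0,-0.4,0.08,0,-0.016,0,-0.4,0.08,0,-0.016,0,-0.4]'
python3 -c "
from h import *;st();wb('pics/w4.png')"
```

```text
t: 6.55
tool_pos: [0.5877, 0.0055, 0.015]
eef_rot: [0.65, 0.76, 0.0, 0.0]
force: [0.3, -5.0, 2.8]
opening: 0.0598
grasp_force: 2.2
t: 6.97
tool_pos: [0.5847, 0.0238, 0.0181]
eef_rot: [0.65, 0.76, -0.0, -0.0]
force: [1.4, -4.8, 3.0]
opening: 0.0601
grasp_force: 2.2
t 6.97 tcp [0.5847 0.0238 0.0181] v [-0.0073 -0.0444] yawx 1.7263 open 0.0601 F in v [ 0.6 -4.9] 3.0 [ 0. -0. -1.]
[454. 260.] 630 0.014 [ 0.051 -0.024]
[454. 260.] 630 0.0228 [ 0.0475 -0.021 ]
[454. 260.] 630 0.029 [ 0.045  -0.0188]
[155. 261.] 622 0.014 [-0.0783 -0.0243]
[155. 261.] 622 0.0228 [-0.074  -0.0212]
[155. 261.] 622 0.029 [-0.071  -0.0191]
```

View pics/w4.png

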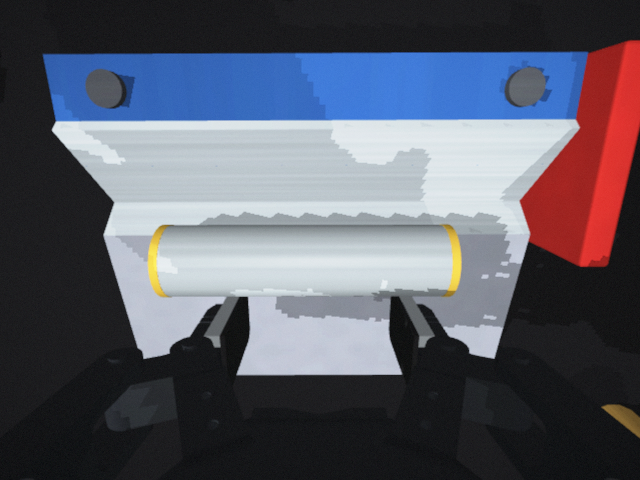

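The bar is now square to the groove (band centres at rows 260 and 261), at y ≈ −19 mm. I ease it over the lip.

```bash
python3 -m crank '[0.06,0,-0.01,0,-0.4,0.05,0,-0.01,0,-0.4,0.05,0,0,0,-0.4,0.05,0,0,0,-0.4,0,0,0,0,-0.4]' 
python3 -m crank '[0,0,0,0,-0.4,0,0,0,0,-0.4,0,0,0,0,-0.4,0,0,0,0,-0.4,0,0,0,0,-0.4]'
python3 -c "
from h import *;st();wb('pics/w5.png')"
```

```text
t: 7.43
tool_pos: [0.5831, 0.0326, 0.0186]
eef_rot: [0.65, 0.76, 0.0, -0.001]
force: [0.2, -0.1, 0.5]
opening: 0.0598
grasp_force: 0.0
t: 7.85
tool_pos: [0.5835, 0.0317, 0.0189]
eef_rot: [0.65, 0.76, 0.0, -0.0]
force: [0.4, -0.6, 0.1]
opening: 0.06
grasp_force: 0.0
t 7.85 tcp [0.5835 0.0317 0.0189] v [-0.0072 -0.0364] yawx 1.7262 open 0.06 F in v [ 0.3 -0.7] 0.1 [ 0. -0. -1.]
[451. 229.] 611 0.014 [ 0.0487 -0.0022]
[451. 229.] 611 0.0228 [0.0453 0.    ]
[451. 229.] 611 0.029 [0.043  0.0016]
[158. 229.] 592 0.014 [-0.0755 -0.0024]
[158. 229.] 592 0.0228 [-0.0714 -0.0002]
[158. 229.] 592 0.029 [-0.0685  0.0013]
```

The bar is seated (y ≈ 0), with its middle at x ≈ −13 mm. I rise, shut the fingers and go round to the open end.

```bash
python3 -m crank '[-0.1,0,-0.3,0,-0.4,0,0,-0.7,0,-0.4,0,0,-0.5,0,0.2,0.3,-0.73,0,0,1,0.3,-0.73,0,0,1]' >/dev/null
python3 -m crank '[0.31,-0.74,0,0,1,0.1,0,0,0,1,0,0,0,0,1,0,0,0,0,1,0,0,0,0,1]' >/dev/null
python3 -m crank '[0,0,0.5,0,1,0,0,0.5,0,1,0,0,0,0,1,0,0,0,0,1,0,0,0,0,1]' >/dev/null
python3 -c "
from h import *;st();wb('pics/w6.png')"
```

```text
t 9.15 tcp [0.4917 0.0539 0.0394] v [-0.0944 -0.0001] yawx 1.7259 open 0.0001 F in v [0.1 0.6] 0.6 [ 0.  0. -1.]
[ 70. 184.] 4701 0.014 [-0.2101  0.0506]
[ 70. 184.] 4701 0.0228 [-0.204   0.0517]
[ 70. 184.] 4701 0.029 [-0.1998  0.0524]
[378. 292.] 782 0.014 [-0.0646 -0.0043]
[378. 292.] 782 0.0228 [-0.0661 -0.0003]
[378. 292.] 782 0.029 [-0.0672  0.0024]
```

View pics/w6.png

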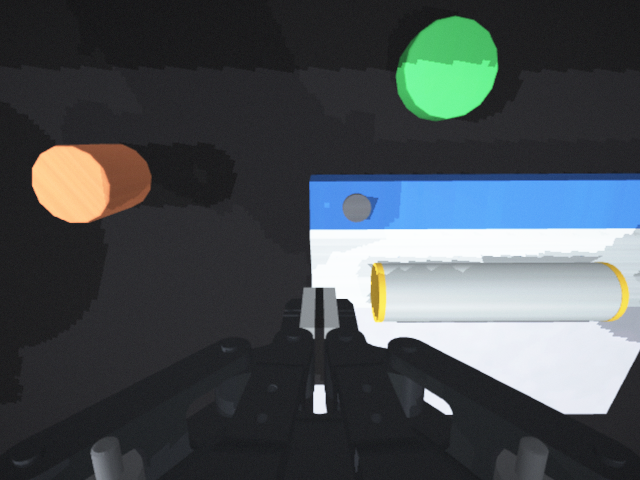

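The fingers are clear of the bar's near end (yellow band at column 378). I go down and push along +tool y.

```bash
python3 -m crank '[0,0,0.3,0,1,0,0,0.2,0,1,0,0,0,0,1,0,0.1,0,0,1,0,0.1,0,0,1]' 
python3 -m crank '[0,0.1,0,0,1,0,0.1,0,0,1,0,0.1,0,0,1,0,0.1,0,0,1,0,0.1,0,0,1]'
python3 -m crank '[0,0.1,0,0,1,0,0.1,0,0,1,0,0.08,0,0,1,0,0.08,0,0,1,0,0.08,0,0,1]'
python3 -c "
from h import *;st();wb()"
```

```text
t: 9.62
tool_pos: [0.4994, 0.0554, 0.0195]
eef_rot: [0.65, 0.76, 0.0, 0.0]
force: [-0.3, 0.4, -0.4]
opening: 0.0001
grasp_force: 0.0
t: 10.03
tool_pos: [0.5171, 0.0582, 0.0188]
eef_rot: [0.65, 0.76, -0.001, -0.001]
force: [-7.6, -0.9, 5.7]
opening: -0.0001
grasp_force: 3.8
t: 10.45
tool_pos: [0.5346, 0.061, 0.0188]
eef_rot: [0.65, 0.76, -0.001, -0.001]
force: [-6.5, -0.9, 4.8]
opening: -0.0002
grasp_force: 3.7
t 10.45 tcp [0.5346 0.061  0.0188] v [-0.051   0.0002] yawx 1.7263 open -0.0002 F in v [-6.6  0.2] 4.8 [ 0.    -0.003 -1.   ]
[629. 313.] 554 0.014 [ 0.089 -0.005]
[629. 313.] 554 0.0228 [ 0.0806 -0.0005]
[629. 313.] 554 0.029 [0.0747 0.0028]
[355. 300.] 398 0.014 [-0.0349  0.0014]
[355. 300.] 398 0.0228 [-0.0358  0.0055]
[355. 300.] 398 0.029 [-0.0365  0.0085]
```

```bash
python3 -m crank '[0,0.05,0,0,1,0,0.05,0,0,1,0,0.04,0,0,1]'
python3 -c "
from h import *;st();wb('pics/w7.png')"
```

```text
t: 10.75
tool_pos: [0.5403, 0.0619, 0.0188]
eef_rot: [0.65, 0.76, -0.001, -0.001]
force: [-6.4, -0.1, 3.7]
opening: 0.0001
grasp_force: 3.1
t 10.75 tcp [0.5403 0.0619 0.0188] v [-0.0452  0.0002] yawx 1.7264 open 0.0001 F in v [-6.3  0.9] 3.7 [ 0.    -0.003 -1.   ]
[629. 313.] 553 0.014 [ 0.0948 -0.005 ]
[629. 313.] 553 0.0228 [ 0.0865 -0.0005]
[629. 313.] 553 0.029 [0.0806 0.0028]
[355. 300.] 399 0.014 [-0.029   0.0013]
[355. 300.] 399 0.0228 [-0.03    0.0055]
[355. 300.] 399 0.029 [-0.0307  0.0085]
```

View pics/w7.png

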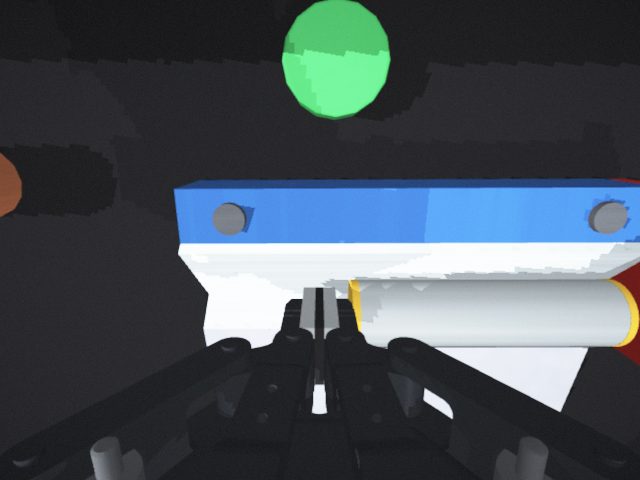

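```bash
python3 -m crank '[0,0.03,0,0,1,0,0.03,0,0,1]'; python3 -m crank '[0,0.03,0,0,1]'; python3 -m crank '[0,0.03,0,0,1]';python3 -m crank '[0,0,0,0,1]'
```

```text
t: 10.97
tool_pos: [0.5425, 0.0623, 0.0188]
eef_rot: [0.65, 0.76, -0.001, -0.001]
force: [-7.6, -0.7, 2.5]
opening: 0.0003
grasp_force: 3.3
t: 11.05
tool_pos: [0.5437, 0.0625, 0.0188]
eef_rot: [0.65, 0.76, -0.001, -0.001]
force: [-11.6, -1.4, 4.2]
opening: -0.0001
grasp_force: 6.1
t: 11.13
tool_pos: [0.5437, 0.0625, 0.0186]
eef_rot: [0.65, 0.76, -0.002, -0.002]
force: [-14.9, -2.3, 9.4]
opening: 0.0001
grasp_force: 7.3
t: 11.22
tool_pos: [0.5436, 0.0624, 0.0186]
eef_rot: [0.65, 0.76, -0.002, -0.002]
force: [-10.7, -1.4, 6.3]
opening: -0.0002
grasp_force: 5.6
```

The force rose and the tool stalled, so the bar is against the stop. I back off along the groove, rise and check.

```bash
python3 -m crank '[0,-0.05,0,0,1,0,-0.15,0,0,1,0,-0.4,0,0,1,0,0,-0.5,0,1,0,0,-0.8,0,1]' >/dev/null
python3 -m crank '[-0.5,0.7,-0.9,0,1,-0.5,0.7,-0.5,0,1,-0.5,0.7,0,0,1,0,0,0,0,1,0,0,0,0,1]' >/dev/null
python3 -c "
from h import *;st();wb('pics/w8.png')"
```

```text
t 12.05 tcp [0.6114 0.0144 0.121 ] v [ 0.0176 -0.0579] yawx 1.7248 open 0.0001 F in v [-0.2  0.5] -0.7 [-0.     0.001 -1.   ]
[498. 331.] 2693 0.014 [ 0.1572 -0.1321]
[498. 331.] 2693 0.0228 [ 0.1523 -0.1269]
[498. 331.] 2693 0.029 [ 0.1488 -0.1233]
[419. 159.] 213 0.014 [ 0.0856 -0.0004]
[419. 159.] 213 0.0228 [0.0832 0.0001]
[419. 159.] 213 0.029 [0.0815 0.0004]
```

View pics/w8.png

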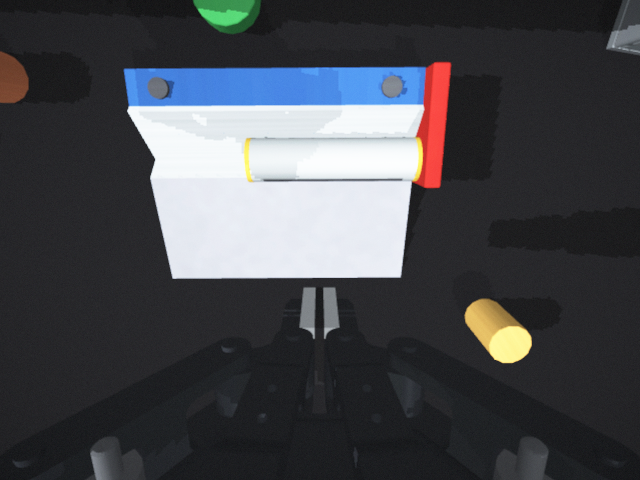

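The bar lies parallel in the groove and its right band (419,159) is against the red stop. The hand is clear and the slugs are undisturbed, so I hand in.

```bash
python3 -c "
from rig import robot;print(robot.sign_off())"
```

```text
the job is handed in; nothing more can be done
None
```

The bar was rolled up the ramp into the V-rest's groove and pushed along it to the red stop; the last image shows it seated there with the hand clear, and the job is handed in (no verdict was returned).

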